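Ready the force indicator for a peak reading

TASK

Get the portable force indicator ready for a peak-load reading: switch it on by pressing the raised half of its rocker switch right down, then press the wide rectangular key fully down, keep it down for about a second to zero the reading and let it come up, and then press the large round key fully in, where it stays, to set peak hold. Work in that order, so press no key before the indicator is on and leave the rectangular key alone once peak hold is set; never press the small round key. Pick nothing up: the case, the parts lying on it and the things round it stay where they stand.

Things in the scene. Friction and masses are not known exactly. Their poses are not given: they have to be found in the camera images.
- case: Open red rugged instrument case without lid, loose on rubber feet, 4 kg, 262 (x) x 336 (y) x 116 high at its rim. Origin: centre of its underside; x away from the operator, y left, z up. Level black panel at z = 100. Near row at x = -62, all grey plastic: rocker y = -108, wide key y = -32, small round key y = 42, large round key y = 110. Farther back (x > 10) a display and caps, at most 18 high.
- rocker_on (a point): Point to press, on the rocker's far half, 16 from its pivot line; moves with it. Rocker 44 long (case x) x 28 wide, two flat halves meeting in a shallow V at the pivot line (along case y at x = -62, z = 108). Off: near half level at z = 108, far half slopes up to 114.5 at its end. On: far half level, near half raised as much. Bezel round it 54 x 36, top at z = 105.
- rocker (a joint): Rocker switch: 0 = off (far half raised), 0.30 rad = fully on (far half pressed level). It stays where it is left; about 3 N on the far half moves it.
- zero_key_top (a point): Centre of the top of the wide rectangular (zero) key, 46 wide (y) x 22 (x); top at case z = 112 when up; its flat frame (54 x 30) stands 3 above the panel.
- zero_key (a joint): Travel of the wide rectangular key: 0 = up, 0.006 m = fully down. Springs back up; it takes about 2 N to start it and 4.5 N to hold it fully down.
- hold_key_top (a point): Centre of the top of the large round (peak hold) key, 30 in diameter; top at case z = 113 when out; its flat ring, 40 in diameter, stands 3 above the panel.
- hold_key (a joint): Travel of the large round key: 0 = out, 0.007 m = fully in. A latching key: it stays in when let go, and cannot be brought out again from above; about 2.5 N moves it.
- small_key_top (a point): Centre of the top of the small round key, 18 in diameter, top at case z = 112. Not to be pressed.
- small_key (a joint): Travel of the small round key: 0 = up, 0.006 m = fully down; springs back.
- load_button: Small steel mushroom-shaped load button, 34 in diameter, 29 high, 0.1 kg, standing loose on the panel behind the rocker. Origin: centre of its underside. Leave alone.
- spacer: Brass spacer ring, 34 in diameter, 10 high, lying loose on the panel left of the display. Origin: centre of its underside. Leave alone.
- tin_a: Aluminium sample tin with lid, 76 in diameter, 45 high, standing beside the case. Origin: centre of its underside. Leave alone.
- tin_b: A second tin of the same kind beside the case. Leave alone. The two tins and the load cell stand in three places beside the case, changing about.
- load_cell: Round steel load cell, 76 in diameter, 60 high with its top stud, a brass socket standing out 12 at one side, beside the case. Origin: centre of its underside. Leave alone.
- spanner: Spanner 170 long lying on the table on the near side of the case. Leave alone.

How it is judged:
On the way, in this order (a step that is already met when the one before it is completed fails the run):
1. the rocker's far half is pressed down: indicator on (value of joint rocker above 0.24 rad), for 0.1 s.
2. the wide rectangular key is fully down and kept down about a second (0.7 s at least) (value of joint zero_key above 0.0045 m), for 0.7 s.
3. the rectangular key is up again and the large round key is pressed in (value of joint zero_key below 0.0015 m and value of joint hold_key above 0.0055 m), for 0.1 s.
At the end, for the whole second after the job is handed in: Rocker on (over 0.24 of 0.30 rad), large round key in (over 5.5 of 7 mm), rectangular and small keys up (within 1.5 mm), case within 25 mm of where it stood and at rest (all of step 3 and value of joint rocker above 0.24 rad and value of joint small_key below 0.0015 m and distance of case from where it was at the start of the episode below 0.025 m and linear speed of case below 0.01 m/s); the robot touches nothing.
It fails at once if a key pressed while the indicator is still off (value of joint rocker below 0.2 rad and value of joint any of zero_key, hold_key above 0.002 m).
It fails at once if the small round key pressed (value of joint small_key above 0.002 m).
It fails at once if the rectangular key pressed with peak hold set (value of joint hold_key above 0.004 m and value of joint zero_key above 0.0025 m).
It fails at once if the case lifted, tipped or shoved (height (world z) of case above 0.01 m or angle between case's own z axis and vertical above 0.08 rad or distance of case from where it was at the start of the episode above 0.025 m).
It fails at once if a bystander lifted or moved more than 15 mm (distance of any of load_button, spacer, tin_a, tin_b, load_cell, spanner from where it was at the start of the episode above 0.015 m).
It also fails if it takes over 38 s, if anything falls off the work surface, if the arm or the gripper's body presses on something with over 40 N, if the wrist force passes 120 N, or if a joint passes its speed limit or range.

ROBOT

A 7-joint arm with a two-finger parallel gripper is mounted at the origin on the work surface. World frame = base frame: x ahead of the robot, y to its left, z up, the work surface at z = 0. Lengths are in m, angles in rad, forces in N, time in s.
With the tool pointing down it reaches from about 0.425 to 0.875 m from the base axis. Payload 4.7 kg.
Tool frame: the origin (TCP) lies on the centre line of the jaws, within the pads' length; the fingertips stand 22 mm ahead of it and the grasp point (between the pads) lies 3 mm ahead of it (tips_ahead is the distance from the TCP to the fingertips, in m); x points along the fingers, y is the direction in which the jaws open and shut, and the axes are right-handed (so a half turn about x gives the same grasp; the last joint's range is limited). The gripper opens to 87 mm and grips with 3 to 60 N. Pads are 19 mm wide; open, the fingers measure 117 mm over their backs; the gripper's body (75 mm by 190 mm) begins 51 mm behind the grasp point.
Start: joints at [-1.172, 0.321, -0.07, 1.45, 0.023, 1.371, -0.057], TCP at [0.244, 0.602, 0.245] pointing down, gripper open.
Joint ranges: [-2.86, 2.86], [-0.3, 2.09], [-1.38, 1.24], [0.06, 2.45], [-1.56, 4.7], [0.09, 2.05], [-2.69, 2.69]. Speed limits (rad/s): [2.57, 2.57, 3.14, 3.14, 3.14, 3.14, 3.14].

INTERFACE

Orientations are given as [roll, pitch, yaw] about the fixed x, y, z axes, in that order (R = Rz(yaw) Ry(pitch) Rx(roll)).
In Python, from bench import get_state, get_image, get_calibration, hand_in, tips_ahead gives the robot as it stands.
- The arm moves only by the tool drive_tool, never from a script. Its argument "motion" is text: rows parted by semicolons, each of 5 numbers parted by spaces: the shift along the tool's x, y, z in mm, then the turn about the tool's x in degrees, then the opening, from 0 (shut) to 1 (fully open). In form: tx ty tz spin fingers; .... A call has 1 to 10 rows; each row is the pose to reach, as a shift and turn from the pose commanded when the call began, along the tool's axes at that moment; what a row does not reach only later rows make up. A row lasts 1/10 s, in which the tool goes at most 50 mm and 8.59 degrees, less where a joint would pass 70% of its speed; a pose out of reach is approached as far as the arm can. A call with a gripper value outside its range is refused whole. The fingers move at their own pace and stop on an object; the grip force is fixed at half the most. Time passes only in rows, so rows that repeat a pose let the fingers close. It gives the time, the measured TCP pose, the force and the opening at its end, in the units of the state.
- get_state(): the state, without advancing time (a new reading comes with each control period).
- get_image(name): name is "scene" or "top"; returns the picture (480x640x3 uint8, blue, green, red); there is no depth.
- get_calibration(name): a dict with "intrinsics" (3x3 intrinsics, pixels), "pose" (4x4, takes a point from camera to world coordinates). Camera axes: x right, y down, z forward; pixel columns grow to the right and rows downward; lengths in m; the calibration is good to about 2 mm. A picture is of the moment at which its call begins. get_calibration takes no time and is no camera call.
- hand_in(): hands the job in, once; it reports no verdict.
The state is a dict: "time": time; "joints": joint angles; "dq": joint speeds; "effort": joint torques, N m; "position": TCP position; "tcp_rot": TCP orientation; "contact_force": force on the tool from outside, world axes, zero at the start; "moment": the same for the moment, N m; "width": finger opening in m.
Only numpy, scipy, OpenCV 4.12 (cv2) and the standard library are available. Lean on these libraries where they do the work, as an engineer would, in place of code of your own. Each camera call takes 0.05 s, during which the arm holds its last target.

## Working session

There is one attempt and no reset: what is moved stays moved. The work goes in short steps, Python scripts to look and compute and a tool call to move; the robot and the scene stay as the last step left them, time stands still between calls to the robot, and variables do not carry over. Pictures are saved under pics/ and viewed, and the job is handed in when it is done.

Besides the shell and the picture viewer there is one more tool, called after "Call:" by a JSON object that holds its "fn" and its "kwargs". drive_tool: Moves the arm, as the interface text tells. Its arguments: {"type":"object","properties":{"motion":{"type":"string"}},"required":["motion"]}

```bash
mkdir -p pics; ls
python3 - <<'E'
from bench import *
import cv2
s=get_state();print(s)
for n in("scene","top"):
    cv2.imwrite(f"pics/{n}0.png",get_image(n));c=get_calibration(n);print(c)
print(tips_ahead)
E
```

```text
pics
{'time': 0.0, 'joints': array([-1.17195172,  0.32182787, -0.07008215,  1.45172019,  0.0225793 ,
        1.37080085, -0.05689092]), 'dq': array([ 0.00088967, -0.00056369,  0.00105731, -0.00099702,  0.00015077,
       -0.00069032, -0.00013697]), 'effort': array([-4.47238572e-04, -4.91293144e+01, -4.04150197e-01, -3.12526023e+01,
       -6.40215911e-02,  4.37454320e-02,  1.73712365e-04]), 'position': array([0.24379888, 0.60196938, 0.24343561]), 'tcp_rot': array([-1.52936659,  1.56882683, -1.91407713]), 'contact_force': array([ 0.55216918, -0.16107292, -0.01831402]), 'moment': array([ 0.01922333, -0.00132056,  0.01308964]), 'width': 0.08690418908295867}
{'intrinsics': array([[461.34712718,   0.        , 327.16391612],
       [  0.        , 461.34712718, 242.84956676],
       [  0.        ,   0.        ,   1.        ]]), 'pose': array([[ 2.46522177e-01,  7.69984379e-01, -5.88515822e-01,
         1.07472508e+00],
       [ 9.69137111e-01, -1.96037121e-01,  1.49474773e-01,
        -7.94443646e-02],
       [-2.77706922e-04, -6.07201370e-01, -7.94547934e-01,
         7.52354334e-01],
       [ 0.00000000e+00,  0.00000000e+00,  0.00000000e+00,
         1.00000000e+00]])}
{'intrinsics': array([[467.38273057,   0.        , 314.1359296 ],
       [  0.        , 467.38273057, 237.96139602],
       [  0.        ,   0.        ,   1.        ]]), 'pose': array([[-0.02309569, -0.98432123,  0.17486652,  0.42084853],
       [-0.99950051,  0.02650843,  0.01720543,  0.038475  ],
       [-0.02157111, -0.1743818 , -0.98444181,  0.95701087],
       [ 0.        ,  0.        ,  0.        ,  1.        ]])}
0.022
```

View pics/scene0.png

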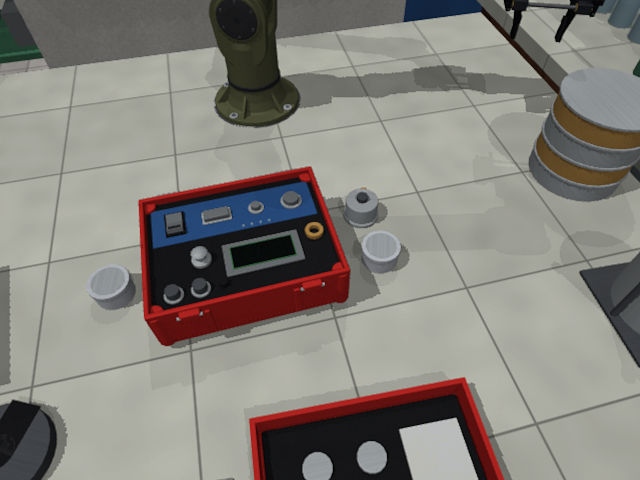

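View pics/top0.png

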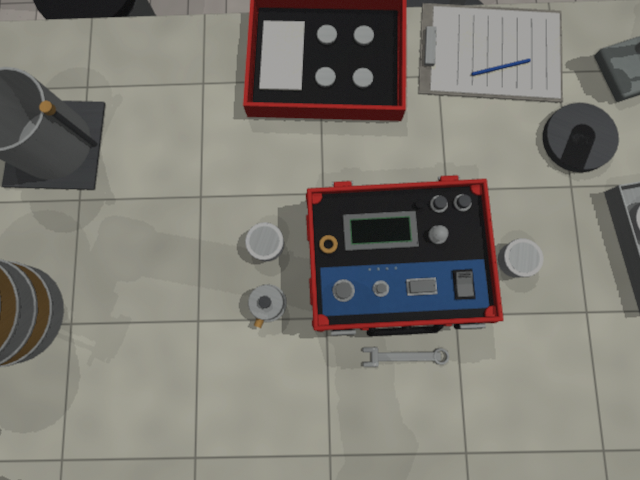

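The top view shows the case with its near row: rocker (464,284), wide key (422,287), small key (381,288) and large key (343,290). The load button is at (438,235). I'll measure these precisely.

```bash
cat > h.py <<'E'
import numpy as np,cv2
from bench import *
def ray(n,u,v,z):
    c=get_calibration(n);K=c["intrinsics"];T=c["pose"]
    d=T[:3,:3]@np.linalg.solve(K,[u,v,1.]);o=T[:3,3]
    return o+d*(z-o[2])/d[2]
def proj(n,p):
    c=get_calibration(n);K=c["intrinsics"];T=c["pose"]
    q=K@(T[:3,:3].T@(np.asarray(p)-T[:3,3]));return q[:2]/q[2]
E
python3 - <<'E'
from h import *
for n,(x0,y0,w,h) in dict(top=(300,170,210,165),scene=(135,160,220,190)).items():
    im=cv2.imread(f"pics/{n}0.png")
    cr=im[y0:y0+h,x0:x0+w]
    k=3
    cv2.imwrite(f"pics/{n}0c.png",cv2.resize(cr,None,fx=k,fy=k,interpolation=cv2.INTER_CUBIC))
    hsv=cv2.cvtColor(im,cv2.COLOR_BGR2HSV).astype(int)
    blue=((abs(hsv[...,0]-108)<15)&(hsv[...,1]>120)).astype(np.uint8)
    m=np.zeros_like(blue);m[y0:y0+h,x0:x0+w]=blue[y0:y0+h,x0:x0+w]
    cs,hi=cv2.findContours(m,cv2.RETR_CCOMP,cv2.CHAIN_APPROX_NONE)
    for c,hh in zip(cs,hi[0]):
        a=cv2.contourArea(c)
        if a<60: continue
        M=cv2.moments(c);u,v=M['m10']/M['m00'],M['m01']/M['m00']
        print(n,'hole' if hh[3]>=0 else 'outer',a,round(u,1),round(v,1),ray(n,u,v,.103).round(4),cv2.minAreaRect(c))
E
```

```text
top outer 7928.0 403.6 287.2 [ 0.4774 -0.1069  0.103 ] ((404.3771057128906, 287.16436767578125), (49.24761962890625, 167.24217224121094), 86.98721313476562)
top hole 265.0 380.4 288.2 [ 0.4767 -0.0648  0.103 ] ((380.5, 288.5), (18.384777069091797, 18.384777069091797), 45.0)
top hole 461.0 343.1 290.1 [0.4749 0.003  0.103 ] ((343.0, 290.0), (24.0, 24.0), 0.0)
top hole 593.5 421.2 286.1 [ 0.4787 -0.1388  0.103 ] ((421.2815246582031, 286.06768798828125), (19.580917358398438, 32.94919204711914), 86.8201675415039)
top hole 641.0 463.4 283.9 [ 0.4807 -0.215   0.103 ] ((463.3197021484375, 284.0164489746094), (31.778045654296875, 22.181255340576172), 84.80557250976562)
scene outer 5746.0 230.6 213.8 [ 0.4834 -0.1147  0.103 ] ((231.06617736816406, 213.24658203125), (36.97262191772461, 168.67123413085938), 78.0706787109375)
scene hole 477.5 174.5 223.9 [ 0.4825 -0.2172  0.103 ] ((174.53659057617188, 223.82925415039062), (25.178390502929688, 21.64457893371582), 83.6598129272461)
scene hole 473.0 215.9 215.1 [ 0.4799 -0.1414  0.103 ] ((215.78846740722656, 214.94232177734375), (16.277639389038086, 32.55527877807617), 78.69007110595703)
scene hole 194.5 255.5 207.1 [ 0.4783 -0.0672  0.103 ] ((255.5, 207.0), (17.0, 14.0), 0.0)
scene hole 337.5 290.6 199.7 [0.4762 0.0006 0.103 ] ((290.7500305175781, 199.75001525878906), (20.50609588623047, 21.21320343017578), 45.0)
```

View pics/top0c.png

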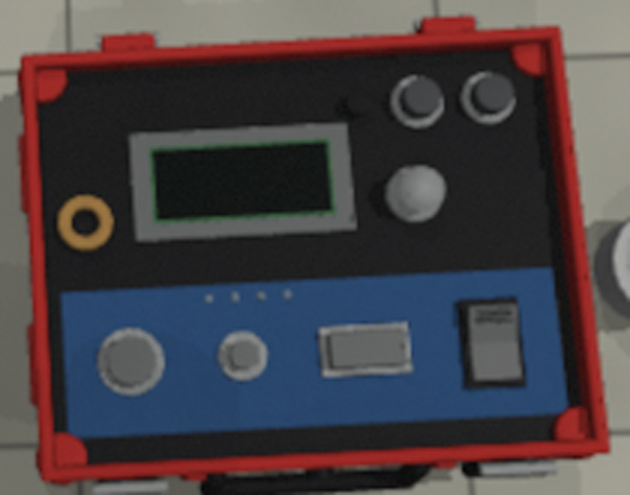

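View pics/scene0c.png

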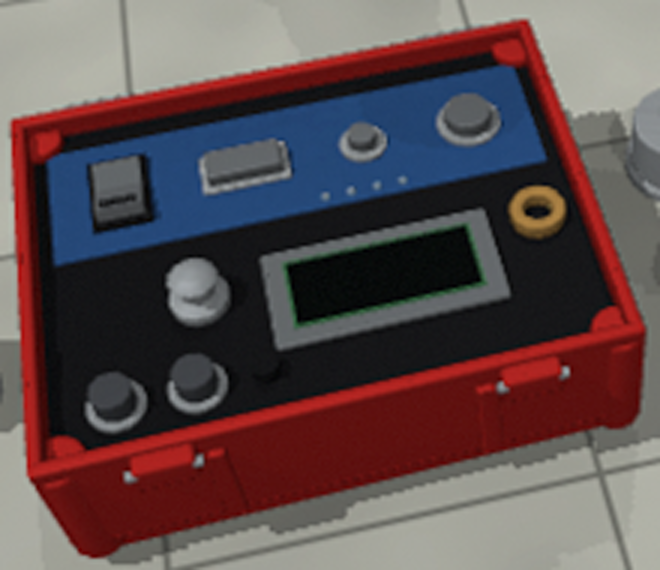

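```bash
cat >> h.py <<'E'
from scipy.spatial.transform import Rotation as Ro
yaw=.028
piv=np.array([.4815,-.216]); cx=np.array([np.cos(yaw),np.sin(yaw)])
T=dict(rock=piv+.0165*cx, zero=np.array([.479,-.140]), hold=np.array([.4755,.0018]))
def rel(p):
    s=get_state();R=Ro.from_euler('xyz',s['tcp_rot']).as_matrix()
    return (R.T@(np.asarray(p)-s['position'])*1000).round(1)
def st():
    s=get_state();R=Ro.from_euler('xyz',s['tcp_rot']).as_matrix()
    tip=s['position']+R[:,0]*.022
    print('t',round(s['time'],2),'pos',s['position'].round(4),'tip',tip.round(4),'F',s['contact_force'].round(2),'w',round(s['width'],4))
    # spin about tool x (down): desired tool y along +-case y
    cy=np.array([-np.sin(yaw),np.cos(yaw),0]); 
    v=R.T@cy; a=np.degrees(np.arctan2(v[2],v[1])); a=(a+90)%180-90
    print('R',R.round(4).tolist(),'spin needed',a.round(2))
E
python3 - <<'E'
from h import *
st()
print(T, rel([*T['rock'],.16]))
print(ray('top',438,235,.12))
E
```

```text
t 0.1 pos [0.2438 0.602  0.2436] tip [0.2438 0.602  0.2216] F [ 0.07 -0.01  0.28] w 0.087
R [[-0.0006, 0.3753, 0.9269], [-0.0017, 0.9269, -0.3753], [-1.0, -0.0017, 0.0001]] spin needed -23.65
{'rock': array([ 0.49799353, -0.21553806]), 'zero': array([ 0.479, -0.14 ]), 'hold': array([0.4755, 0.0018])} [  84.8 -662.3  542.4]
[ 0.56893182 -0.1712712   0.12      ]
```

Call:
{"fn": "drive_tool", "kwargs": {"motion": "0 -23 44 -3 0; 0 -46 88 -6 0; 0 -69 132 -9 0; 0 -92 176 -12 0; 0 -115 220 -15 0; 0 -138 264 -18 0; 0 -161 308 -21 0; 0 -184 351 -23.6 0; 0 -184 351 -23.6 0; 0 -184 351 -23.6 0"}}

```text
time: 1.1
position: [0.501, 0.2986, 0.2441]
tcp_rot: [-2.797, 1.57, -2.774]
contact_force: [0.0, 1.3, 0.4]
width: 0.0148
```

Run:
```python
from h import *
st()
print(rel([*T['rock'],.17]))
```

```text
t 1.1 pos [0.501  0.2986 0.2441] tip [0.501  0.2986 0.2221] F [0.05 1.25 0.36] w 0.0148
R [[-0.0008, -0.0231, 0.9997], [-0.0003, 0.9997, 0.0231], [-1.0, -0.0003, -0.0008]] spin needed -0.28
[  74.3 -513.9  -14.8]
```

Call:
{"fn": "drive_tool", "kwargs": {"motion": "0 -48 -1 0 0; 0 -96 -3 0 0; 0 -144 -4 0 0; 0 -192 -6 0 0; 0 -240 -7 0 0; 0 -288 -8 0 0; 0 -336 -10 0 0; 0 -384 -11 0 0; 0 -432 -13 -0.3 0; 0 -480 -14 -0.3 0"}}

```text
time: 2.1
position: [0.4995, -0.1795, 0.2446]
tcp_rot: [1.003, 1.569, 1.039]
contact_force: [2.2, 0.2, -0.4]
width: 0.0004
```

Run:
```python
from h import *
st()
print(rel([*T['rock'],.15]))
```

```text
t 2.1 pos [ 0.4995 -0.1795  0.2446] tip [ 0.4995 -0.1795  0.2226] F [ 2.18  0.21 -0.37] w 0.0004
R [[0.0007, -0.036, 0.9994], [0.0011, 0.9994, 0.036], [-1.0, 0.0011, 0.0007]] spin needed 0.46
[ 94.6 -36.   -2.9]
```

Call:
{"fn": "drive_tool", "kwargs": {"motion": "20 -20 -2 0.5 0; 50 -36 -3 0.5 0; 80 -36 -3 0.5 0; 94 -36 -3 0.5 0; 94 -36 -3 0.5 0; 94 -36 -3 0.5 0"}}

```text
time: 2.7
position: [0.4985, -0.2149, 0.1513]
tcp_rot: [0.093, 1.57, 0.119]
contact_force: [0.2, 0.3, 0.3]
width: 0.0007
```

Run:
```python
from h import *
st()
print(rel([*T['rock'],.128]))
for n,(x,y) in dict(top=(464,284),scene=(174,224)).items():
    im=get_image(n)
    s=get_state();R=Ro.from_euler('xyz',s['tcp_rot']).as_matrix()
    tip=s['position']+R[:,0]*.022
    print(n,proj(n,tip),proj(n,[*T['rock'],.1127]))
    cv2.imwrite(f"pics/{n}1.png",cv2.resize(im[max(0,y-80):y+80,x-100:x+100],None,fx=4,fy=4,interpolation=cv2.INTER_CUBIC)[:600])
```

```text
t 2.7 pos [ 0.4985 -0.2149  0.1513] tip [ 0.4985 -0.2149  0.1293] F [0.24 0.32 0.31] w 0.0007
R [[0.0009, -0.0259, 0.9997], [0.0001, 0.9997, 0.0259], [-1.0, 0.0001, 0.0009]] spin needed -0.12
[23.3 -0.6 -0.5]
top [467.2460136  272.43266783] [464.48984853 273.87244994]
scene [171.76286992 220.77261155] [174.4281158  226.68007908]
```

View pics/top1.png

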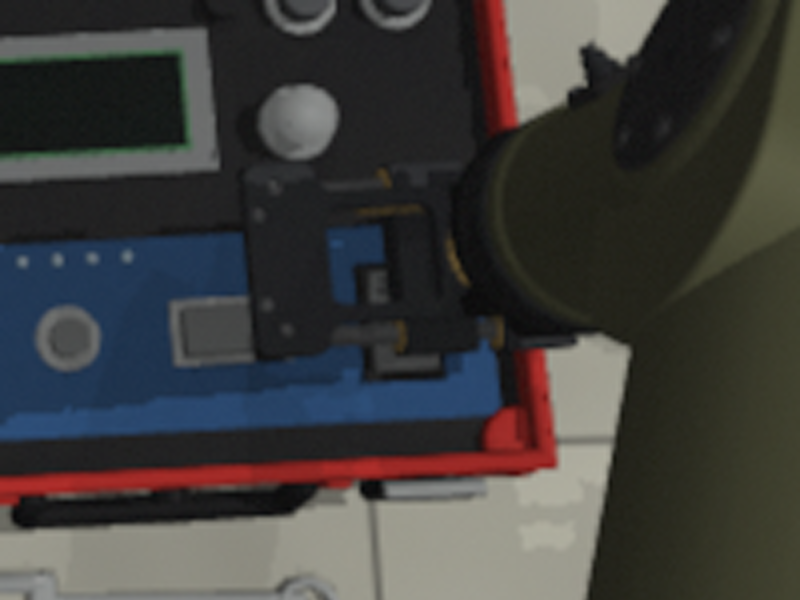

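View pics/scene1.png

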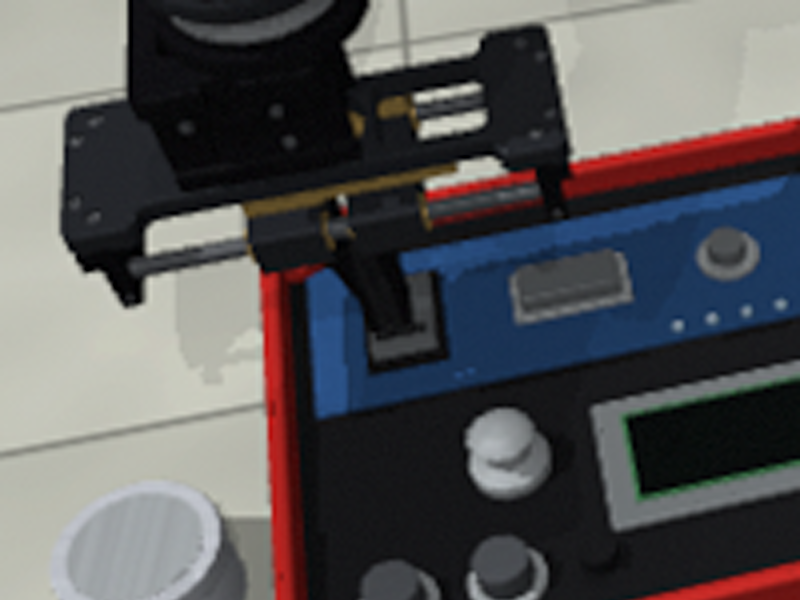

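Scene view: the closed fingertip at crop (395,320) hangs over the far half of the rocker, and the near half is clear. I'll press it.

Call:
{"fn": "drive_tool", "kwargs": {"motion": "8 0 0 0 0; 14 0 0 0 0; 16 0 0 0 0; 18 0 0 0 0; 19 0 0 0 0; 20 0 0 0 0; 21 0 0 0 0; 22 0 0 0 0; 22 0 0 0 0"}}

```text
time: 3.7
position: [0.4979, -0.2161, 0.1302]
tcp_rot: [0.668, 1.569, 0.691]
contact_force: [-3.2, 2.5, 12.1]
width: 0.0003
```

Run:
```python
from h import *
st()
```

```text
t 3.7 pos [ 0.4979 -0.2161  0.1302] tip [ 0.4979 -0.2161  0.1082] F [-3.17  2.52 12.1 ] w 0.0003
R [[0.001, -0.0236, 0.9997], [0.0008, 0.9997, 0.0236], [-1.0, 0.0008, 0.001]] spin needed -0.25
```

Call:
{"fn": "drive_tool", "kwargs": {"motion": "1 0 0 0 0; 1 0 0 0 0; -10 0 0 0 0; -35 0 0 0 0; -35 70 -10 0 0; -35 70 -10 0 0"}}

```text
time: 4.3
position: [0.4853, -0.1435, 0.1638]
tcp_rot: [1.791, 1.569, 1.816]
contact_force: [-0.5, 1.0, -0.8]
width: 0.0006
```

Run:
```python
from h import *
st()
print(rel([*T['zero'],.136]))
for n,(x,y) in dict(top=(444,284),scene=(194,224)).items():
    im=get_image(n)
    cv2.imwrite(f"pics/{n}2.png",cv2.resize(im[max(0,y-75):y+75,x-100:x+100],None,fx=4,fy=4,interpolation=cv2.INTER_CUBIC))
```

```text
t 4.3 pos [ 0.4853 -0.1435  0.1638] tip [ 0.4852 -0.1435  0.1418] F [-0.54  0.96 -0.84] w 0.0006
R [[-0.0004, -0.025, 0.9997], [0.0017, 0.9997, 0.025], [-1.0, 0.0017, -0.0004]] spin needed -0.17
[27.8  3.7 -6.2]
```

View pics/scene2.png

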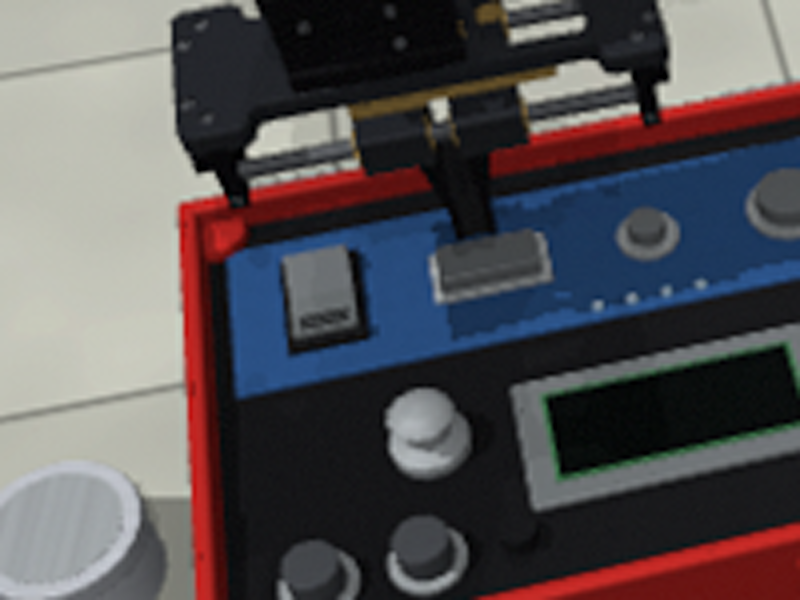

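View pics/top2.png

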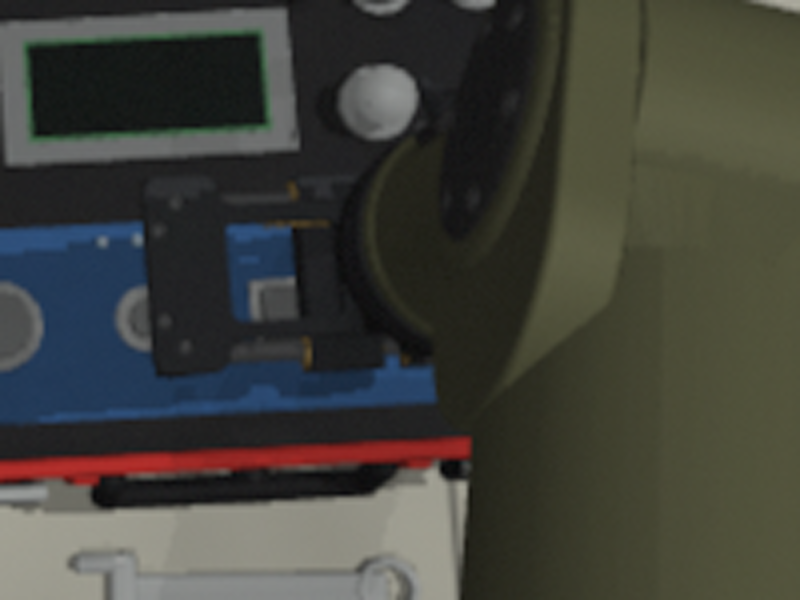

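Run:
```python
from h import *
a=cv2.imread('pics/scene0.png'); b=get_image('scene')
f=lambda i:cv2.resize(i[205:245,155:195],None,fx=10,fy=10,interpolation=cv2.INTER_CUBIC)
cv2.imwrite('pics/rk.png',np.hstack([f(a),f(b)]))
```

```text
(no output)
```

View pics/rk.png

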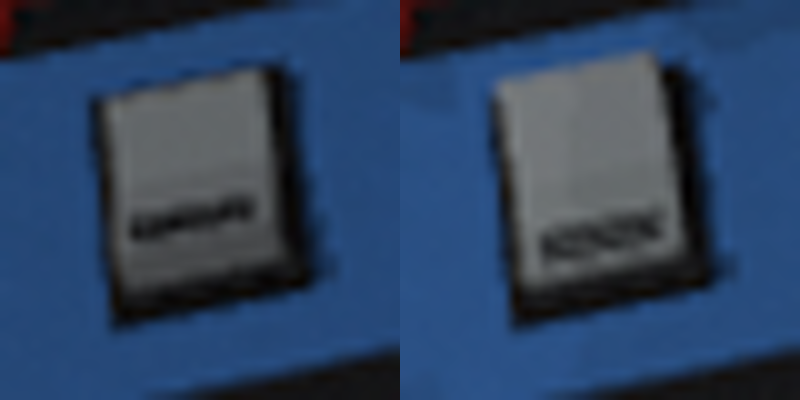

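The rocker now shows its near edge raised and its far half down, so the indicator is on. The wide key is next.

Call:
{"fn": "drive_tool", "kwargs": {"motion": "10 4 -6 0 0; 20 4 -6 0 0; 26 4 -6 0 0; 30 4 -6 0 0; 33 4 -6 0 0; 36 4 -6 0 0; 37 4 -6 0 0; 37 4 -6 0 0; 37 4 -6 0 0"}}

```text
time: 5.35
position: [0.4795, -0.1432, 0.1283]
tcp_rot: [2.694, 1.57, 2.717]
contact_force: [-8.1, 1.0, 15.1]
width: 0.0003
```

Run:
```python
from h import *
st()
```

```text
t 5.35 pos [ 0.4795 -0.1432  0.1283] tip [ 0.4795 -0.1432  0.1063] F [-8.07  0.97 15.1 ] w 0.0003
R [[-0.0007, -0.023, 0.9997], [0.0003, 0.9997, 0.023], [-1.0, 0.0003, -0.0007]] spin needed -0.29
```

Call:
{"fn": "drive_tool", "kwargs": {"motion": "0.5 0 0 0 0; 0.5 0 0 0 0; 0.5 0 0 0 0; 0.5 0 0 0 0; 0.5 0 0 0 0; 0.5 0 0 0 0; 0.5 0 0 0 0; 0.5 0 0 0 0; -10 0 0 0 0; -45 0 0 0 0"}}

```text
time: 6.35
position: [0.4779, -0.142, 0.1695]
tcp_rot: [3.04, 1.566, 3.063]
contact_force: [-0.5, 0.3, -0.2]
width: 0.0002
```

Run:
```python
from h import *
st()
print(rel([*T['hold'],.160]))
```

```text
t 6.35 pos [ 0.4779 -0.142   0.1695] tip [ 0.4778 -0.142   0.1475] F [-0.49  0.33 -0.17] w 0.0002
R [[-0.0052, -0.0233, 0.9997], [0.0004, 0.9997, 0.0233], [-1.0, 0.0005, -0.0052]] spin needed -0.27
[  9.6 143.8   1. ]
```

Call:
{"fn": "drive_tool", "kwargs": {"motion": "-3 40 0 0 0; -3 85 0 0 0; -3 130 0 0 0; 0 144 1 0 0; 0 144 1 0 0; 0 144 1 0 0"}}

```text
time: 6.95
position: [0.4775, 0.0002, 0.1715]
tcp_rot: [-1.412, 1.57, -1.389]
contact_force: [-0.3, 0.1, -0.1]
width: 0.0004
```

Run:
```python
from h import *
st()
print(rel([*T['hold'],.135]))
for n,(x,y) in dict(top=(374,284),scene=(264,204)).items():
    im=get_image(n)
    cv2.imwrite(f"pics/{n}3.png",cv2.resize(im[max(0,y-75):y+75,x-100:x+100],None,fx=4,fy=4,interpolation=cv2.INTER_CUBIC))
```

```text
t 6.95 pos [4.775e-01 2.000e-04 1.715e-01] tip [4.775e-01 2.000e-04 1.495e-01] F [-0.26  0.11 -0.07] w 0.0004
R [[0.0002, -0.0229, 0.9997], [-0.0009, 0.9997, 0.0229], [-1.0, -0.0009, 0.0001]] spin needed -0.29
[36.5  1.7 -2. ]
```

View pics/scene3.png

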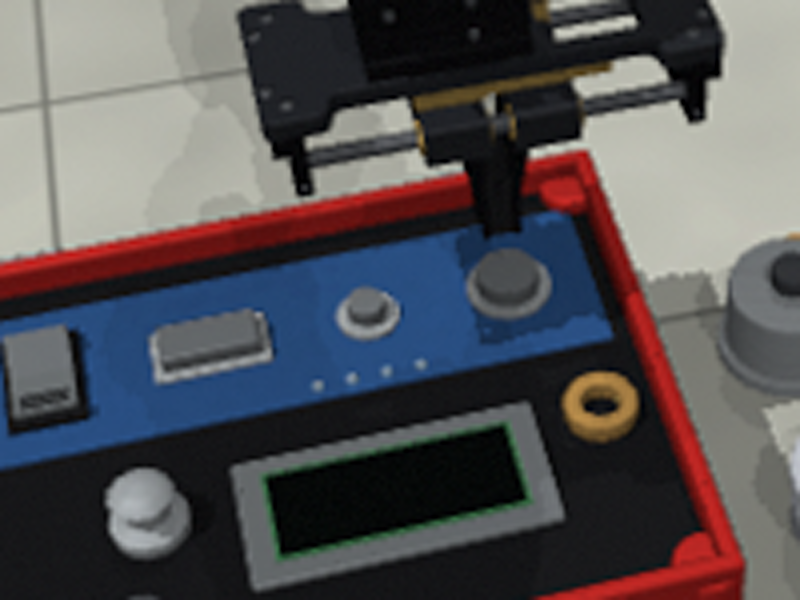

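The scene view shows the wide key up at (210,340). The fingertip stands above the large key at (508,275). I'll press it now.

Call:
{"fn": "drive_tool", "kwargs": {"motion": "15 2 -2 0 0; 28 2 -2 0 0; 34 2 -2 0 0; 37 2 -2 0 0; 39 2 -2 0 0; 41 2 -2 0 0; 43 2 -2 0 0; 44 2 -2 0 0; 44.5 2 -2 0 0; 44.5 2 -2 0 0"}}

```text
time: 8.05
position: [0.4758, 0.0032, 0.1283]
tcp_rot: [0.115, 1.57, 0.139]
contact_force: [-3.5, -3.2, 9.1]
width: 0.0005
```

Run:
```python
from h import *
st()
```

```text
t 8.05 pos [0.4758 0.0032 0.1283] tip [0.4758 0.0032 0.1063] F [-3.49 -3.19  9.05] w 0.0005
R [[0.001, -0.0236, 0.9997], [0.0001, 0.9997, 0.0236], [-1.0, 0.0001, 0.001]] spin needed -0.25
```

Call:
{"fn": "drive_tool", "kwargs": {"motion": "0.7 0 0 0 0; 0.7 0 0 0 0; 0.7 0 0 0 0; -15 0 0 0 0; -60 0 0 0 0; -105 0 0 0 0; -120 0 0 0 0; -120 40 0 0 0; -120 80 0 0 0; -120 80 0 0 0"}}

```text
time: 9.05
position: [0.4728, 0.0902, 0.2471]
tcp_rot: [1.416, 1.568, 1.449]
contact_force: [-0.1, -0.3, 0.3]
width: 0.0004
```

Run:
```python
from h import *
st()
for n,(x,y,w,h) in dict(top=(300,170,210,165),scene=(135,160,220,190)).items():
    im=get_image(n)
    cv2.imwrite(f"pics/{n}4.png",cv2.resize(im[y:y+h,x:x+w],None,fx=3,fy=3,interpolation=cv2.INTER_CUBIC))
    hsv=cv2.cvtColor(im,cv2.COLOR_BGR2HSV).astype(int)
    for src in (cv2.imread(f"pics/{n}0.png"),im):
        q=cv2.cvtColor(src,cv2.COLOR_BGR2HSV).astype(int)
        m=((q[...,0]<8)|(q[...,0]>172))&(q[...,1]>150)&(q[...,2]>60)
        m[:y]=0;m[y+h:]=0;m[:,:x]=0;m[:,x+w:]=0
        v,u=np.nonzero(m);print(n,m.sum(),u.mean().round(2),v.mean().round(2))
```

```text
t 9.05 pos [0.4728 0.0902 0.2471] tip [0.4728 0.0902 0.2251] F [-0.05 -0.29  0.27] w 0.0004
R [[0.0004, -0.0328, 0.9995], [0.0032, 0.9995, 0.0328], [-1.0, 0.0032, 0.0005]] spin needed 0.28
top 3987 401.2 253.9
top 3436 425.5 245.29
scene 9429 242.97 278.0
scene 9519 242.2 277.7
```

View pics/scene4.png

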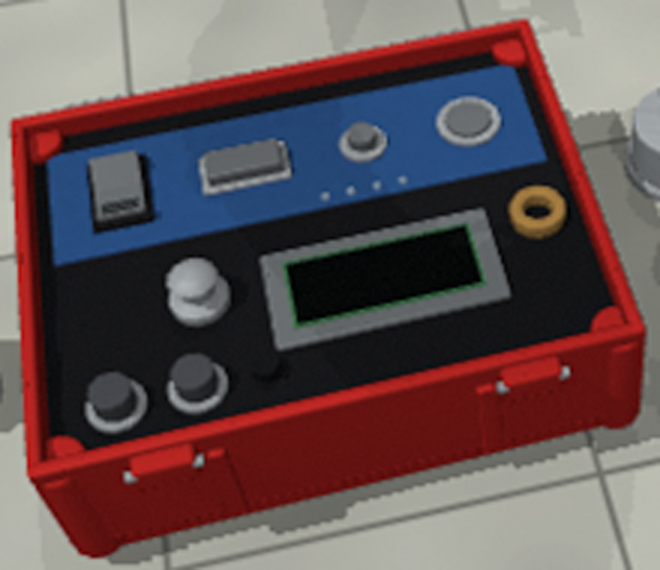

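The scene view shows the large key in at (468,120), and the wide key (245,160) and small key (362,138) up. The rocker (120,185) is on and the case is where it was.

```bash
python3 -c "
from bench import *
print(hand_in())"
```

```text
the job is handed in; nothing more can be done
None
```

I switched the indicator on, zeroed it and set peak hold in that order, and handed the job in at about 9 s of the 38 s allowed. `hand_in()` gave no verdict.

| Step | Lowest measured fingertip height | Vertical force there | How it was confirmed |
|---|---|---|---|
| Rocker's far half pressed down | 108.2 mm | 12 N | Picture shows the near half raised |
| Wide key pressed and held about 1.1 s | 106.3 mm | 15 N | Picture shows it came back up |
| Large round key pressed in | 106.3 mm | 9 N | Picture shows it stayed in |

**Final pictures:** in the scene view the rocker is on, the large key is in, and the wide and small keys are up. The loose parts on the case look unmoved. I did not press the small key.

**Case position:** in the scene view the case's red outline moved less than 1 pixel. The same check in the top view differed (about 24 pixels across), most likely because the arm covered part of the case. I put that down to the arm without viewing the final top picture.

**Not checked:** I did not measure the tins, load cell or spanner afterwards. The arm passed well above them, and the contact force was near zero when I handed in.

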